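Recap the laundry bottles

TASK

The dosing caps have been rinsed and are draining on the grey mat. Put each of the four caps back on the open laundry bottle of its own colour, fully home with its rim down on the bottle's neck, and let go; the bottles must stay standing, and the white beaker and the pale grey scoop stay on the mat where they are.

Things in the scene. Friction and masses are not known exactly. Their poses are not given: they have to be found in the camera images.
- blue_cap_c (a point): The blue dosing cap: a ribbed round plastic cup, 54 mm across and 50 mm tall, closed on top and hollow below (walls 3 mm), standing mouth down on the 3 mm thick grey draining mat. Weighs about 25 g. The point is its centre, 25 mm above its rim; z is up along its axis. It may be turned any way about that axis.
- green_cap_c (a point): The green dosing cap: a ribbed round plastic cup, 54 mm across and 50 mm tall, closed on top and hollow below (walls 3 mm), standing mouth down on the 3 mm thick grey draining mat. Weighs about 25 g. The point is its centre, 25 mm above its rim; z is up along its axis. It may be turned any way about that axis.
- pink_cap_c (a point): The pink dosing cap: a ribbed round plastic cup, 44 mm across and 44 mm tall, closed on top and hollow below (walls 3 mm), standing mouth down on the 3 mm thick grey draining mat. Weighs about 18 g. The point is its centre, 22 mm above its rim; z is up along its axis. It may be turned any way about that axis.
- yellow_cap_c (a point): The yellow dosing cap: a ribbed round plastic cup, 44 mm across and 44 mm tall, closed on top and hollow below (walls 3 mm), standing mouth down on the 3 mm thick grey draining mat. Weighs about 18 g. The point is its centre, 22 mm above its rim; z is up along its axis. It may be turned any way about that axis.
- blue_neck (a point): The open blue bottle (with handle), oval 90 x 62 mm, loose, 0.95 kg, tips if pushed hard. Point: on its axis at the flat 62 mm wide ledge, 155 mm up, where the rim of the blue cap rests; z up. The white spout on the ledge (38 mm wide at its foot, 22 mm at its tip, 28 mm tall) ends up inside the cap, 5 mm play all round; cap fully on: its centre is 25 mm above this point.
- green_neck (a point): The open green bottle (with handle), oval 90 x 62 mm, loose, 0.95 kg, tips if pushed hard. Point: on its axis at the flat 62 mm wide ledge, 155 mm up, where the rim of the green cap rests; z up. The white spout on the ledge (38 mm wide at its foot, 22 mm at its tip, 28 mm tall) ends up inside the cap, 5 mm play all round; cap fully on: its centre is 25 mm above this point.
- pink_neck (a point): The open pink bottle (no handle), oval 78 x 58 mm, loose, 0.65 kg, tips if pushed hard. Point: on its axis at the flat 52 mm wide ledge, 140 mm up, where the rim of the pink cap rests; z up. The white spout on the ledge (30 mm wide at its foot, 18 mm at its tip, 24 mm tall) ends up inside the cap, 4 mm play all round; cap fully on: its centre is 22 mm above this point.
- yellow_neck (a point): The open yellow bottle (no handle), oval 78 x 58 mm, loose, 0.65 kg, tips if pushed hard. Point: on its axis at the flat 52 mm wide ledge, 140 mm up, where the rim of the yellow cap rests; z up. The white spout on the ledge (30 mm wide at its foot, 18 mm at its tip, 24 mm tall) ends up inside the cap, 4 mm play all round; cap fully on: its centre is 22 mm above this point.
- beaker_c (a point): A white measuring beaker, 54 mm across and 56 mm tall, standing mouth up on the draining mat among the caps. It is not a cap and belongs to no bottle. The point is its centre, half-way up.
- scoop_c (a point): A pale grey powder scoop: a round cup 46 mm across and 36 mm tall, mouth down on the draining mat among the caps, with a flat handle 18 mm wide that reaches about 90 mm from the point towards the robot. It is not a cap. The point is the centre of the cup, half-way up.
There are look-alikes about, which are no part of the job. There is more than one size of the part that bears blue_cap_c; the job needs the middle-sized.

How it is judged:
By the outcome, as a careful person would: the job done as asked, in the order asked, and still so for the second after the job is handed in, with the robot touching nothing.
It also fails if it takes over 128 s, if anything falls off the work surface, if the arm or the gripper's body presses on something with over 40 N, if the wrist force passes 120 N, or if a joint passes its speed limit or range.

ROBOT

A 6-joint arm with a two-finger parallel gripper is mounted at the origin on the work surface. World frame = base frame: x ahead of the robot, y to its left, z up, the work surface at z = 0. Lengths are in m, angles in rad, forces in N, time in s.
With the tool pointing down it reaches from about 0.425 to 1.125 m from the base axis. Payload 14.9 kg.
Tool frame: the origin (TCP) lies at the very end of the fingers, on their centre line; the grasp point (between the pads) lies 19 mm behind it; z points along the fingers, y is the line along which they close (so a half turn about z gives the same grasp; the last joint's range is limited). The gripper opens to 91 mm and grips with 3 to 60 N. Pads are 32 mm wide; open, the fingers measure 118 mm over their backs; the gripper's body (76 mm by 178 mm) begins 60 mm behind the grasp point.
Start: joints at [1.186, 0.379, 1.734, -0, 1.028, -0.033], TCP at [0.241, 0.657, 0.214] pointing down, gripper open.
Joint ranges: [-2.77, 2.77], [-0.74, 2.19], [0, 2.66], [-1.06, 4.2], [0.31, 2.87], [-3.08, 3.08]. Speed limits (rad/s): [1.89, 1.89, 2.39, 3.14, 3.14, 3.14].

INTERFACE

Orientations are given as a unit quaternion [w, x, y, z].
In Python, from bench import arm gives the robot as it stands.
- The arm moves only by the tool apply_moves, never from a script. Its argument "targets" is a list that holds one entry, the list of rows, each a list of 5 numbers: the shift along the tool's x, y, z in cm, then the turn about the tool's z in degrees, then the closure, from 0 (fully open) to 1 (shut). A call has 1 to 5 rows; each row is the pose to reach, as a shift and turn from the pose commanded when the call began, along the tool's axes at that moment; what a row does not reach only later rows make up. A row lasts 1/8 s, in which the tool goes at most 62.5 mm and 10.7 degrees, less where a joint would pass 70% of its speed; a pose out of reach is approached as far as the arm can. A call with a gripper value outside its range is refused whole. The fingers move at their own pace and stop on an object; "squeeze" is the grip in N (left out, the last holds). Time passes only in rows, so rows that repeat a pose let the fingers close. It gives the time, the measured TCP pose, the force, the opening and the grip force at its end, in the units of the state.
- arm.state(): the state, without advancing time (a new reading comes with each control period).
- arm.camera(name): name is "side" or "top" or "wrist"; returns a dict with "frame" (420x560x3 uint8, red, green, blue), "fx", "fy", "cx", "cy" (pixels), "k1" (the pictures are not rectified: a ray, as slopes to the right and down, at radius r is drawn at 1 + k1 r^2 times it, then the intrinsics apply), "T" (4x4, takes a point from camera to world coordinates); the wrist camera has in their place "T_tool_cam" (4x4, takes a point from camera to tool coordinates, whose origin is the TCP and whose axes are the flange's). Camera axes: x right, y up, looking along -z (the intrinsics and any distortion apply to the point x, -y, -z); pixel columns grow to the right and rows downward; lengths in m; the calibration is good to about 2 mm. A picture is of the moment at which its call begins: read the wrist's pose just before it. There is no depth.
- arm.close_job(): hands the job in; it is judged then, once.
The state is a dict: "t": time; "joint_positions": joint angles; "joint_velocities": joint speeds; "effort": joint torques, N m; "ee_pos": TCP position; "tcp_rot": TCP orientation; "ft_force": force on the tool from outside, world axes, zero at the start; "ft_torque": the same for the moment, N m; "finger_gap": finger opening in m; "gripper_force": force on a finger pad.
Only numpy, scipy, OpenCV 4.12 (cv2) and the standard library are available. Lean on these libraries where they do the work, as an engineer would, in place of code of your own. Each camera call takes 0.05 s, during which the arm holds its last target. There are 200 camera calls.

## Working session

There is one attempt and no reset: what is moved stays moved. The work goes in short steps, Python scripts to look and compute and a tool call to move; the robot and the scene stay as the last step left them, time stands still between calls to the robot, and variables do not carry over. Pictures are saved under pics/ and viewed, at most 14 in all, crops included, and the job is handed in when it is done.

Besides the shell and the picture viewer there is one more tool, called after ">>>" as name(argument=value, ...), one argument or row to a line, values as JSON. apply_moves: Moves the arm, as the interface text tells. Its arguments: {"type":"object","properties":{"targets":{"type":"array"},"squeeze":{"type":"number"}},"required":["targets"]}

```bash
ls; mkdir -p pics; cat > h.py <<'E'
import numpy as np, cv2
from bench import arm
from scipy.spatial.transform import Rotation as R
def shot(name, fn=None):
    s=arm.state(); c=arm.camera(name)
    if name=="wrist":
        q=s["tcp_rot"]; T=np.eye(4); T[:3,:3]=R.from_quat([q[1],q[2],q[3],q[0]]).as_matrix(); T[:3,3]=s["ee_pos"]
        c["T"]=T@np.array(c["T_tool_cam"])
    c["T"]=np.array(c["T"])
    if fn: cv2.imwrite("pics/"+fn,cv2.cvtColor(c["frame"],cv2.COLOR_RGB2BGR))
    return c
def ray(c,u,v):
    K=np.array([[c["fx"],0,c["cx"]],[0,c["fy"],c["cy"]],[0,0,1.]])
    d=np.array([(u-c["cx"])/c["fx"],(v-c["cy"])/c["fy"]]); x=d.copy()
    for _ in range(20): x=d/(1+c["k1"]*(x@x))
    w=c["T"][:3,:3]@np.array([x[0],-x[1],-1.]); return c["T"][:3,3],w
def onz(c,u,v,z):
    o,w=ray(c,u,v); return o+w*(z-o[2])/w[2]
def proj(c,p):
    q=np.linalg.inv(c["T"])@np.append(p,1); x=np.array([q[0],-q[1]])/-q[2]
    x=x*(1+c["k1"]*(x@x)); return x*[c["fx"],c["fy"]]+[c["cx"],c["cy"]]
E
python3 - <<'E'
from h import *
for n in ["top","side","wrist"]:
    c=shot(n,n+"0.png"); print(n,c["T"][:3].round(3).tolist(),c["fx"],c["k1"])
print(arm.state())
E
```

```text
pics
top [[0.004, 0.992, -0.123, 0.38], [-1.0, 0.004, 0.001, 0.011], [0.001, 0.123, 0.992, 1.103]] 506.823343359319 -0.03611869172278169
side [[0.961, 0.186, -0.203, 0.249], [-0.275, 0.611, -0.742, -0.9], [-0.014, 0.77, 0.638, 0.88]] 539.5906343040423 0.01627119770426431
wrist [[0.344, -0.912, -0.224, 0.178], [0.939, 0.334, 0.083, 0.679], [-0.001, -0.239, 0.971, 0.385]] 328.5860251273398 0.004771641913788187
{'t': 0.15, 'joint_positions': array([ 1.18567055e+00,  3.79270226e-01,  1.73459117e+00,  1.21389074e-05,
        1.02850026e+00, -3.33066925e-02]), 'joint_velocities': array([ 0.00060984, -0.00253116, -0.00112787,  0.00045273,  0.00020489,
       -0.00200431]), 'effort': array([-1.28139207e-03, -7.64109492e+01, -4.34653616e+01,  6.49875845e-02,
        4.09426528e-02, -8.20782316e-05]), 'ee_pos': array([0.2411311 , 0.65687328, 0.21347891]), 'tcp_rot': array([-8.49419493e-05,  1.75006790e-01,  9.84567151e-01, -3.75035060e-04]), 'ft_force': array([-0.43973227,  0.3556917 ,  0.26788654]), 'ft_torque': array([0.02416907, 0.03143164, 0.02939613]), 'gripper_force': 0.0, 'finger_gap': 0.09082766876788527}
```

View pics/top0.png

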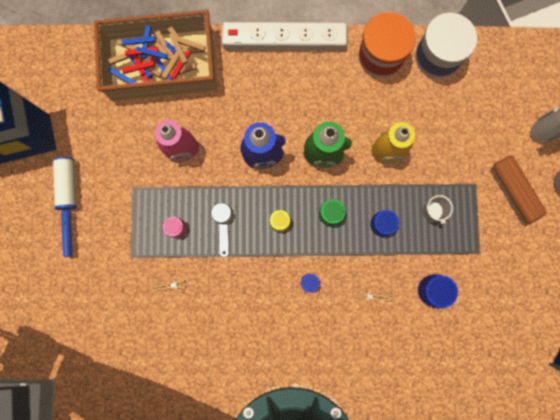

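View pics/side0.png

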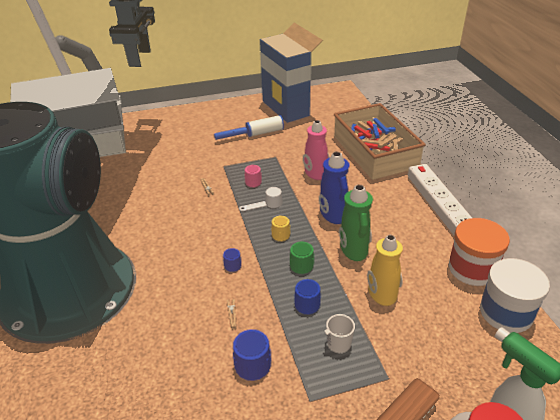

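Top view: caps are pink (174,227), yellow (280,221), green (333,212) and blue (385,222). The bottle spouts are pink (167,127), blue (260,132), green (326,130) and yellow (404,131). The scoop is at (221,213) and the beaker at (439,208).

Three things could be taken for the blue cap: (385,222) on the mat, (310,283) small and off the mat, and (439,291) large and off the mat. I choose the mid-sized one on the mat. I'll measure all of them and check with a crop.

```bash
cat >> h.py <<'E'
RNG={"pink":((160,90,90),(176,255,255)),"yellow":((22,150,120),(33,255,255)),"green":((45,110,50),(80,255,255)),"blue":((108,120,50),(128,255,255))}
def blobs(c,col,amin=60):
    h=cv2.cvtColor(c["frame"],cv2.COLOR_RGB2HSV); m=cv2.inRange(h,*[np.array(a) for a in RNG[col]])
    m=cv2.morphologyEx(m,cv2.MORPH_CLOSE,np.ones((3,3)))
    cs,_=cv2.findContours(m,cv2.RETR_EXTERNAL,cv2.CHAIN_APPROX_NONE)
    return sorted([k for k in cs if cv2.contourArea(k)>amin],key=cv2.contourArea,reverse=True)
E
python3 - <<'E'
from h import *
c=shot("top"); 
for col,zc in [("pink",.025),("yellow",.025),("green",.028),("blue",.028)]:
    for k in blobs(c,col):
        (u,v),r=cv2.minEnclosingCircle(k); 
        print(col,(round(u),round(v)),"r",round(r,1),"A",cv2.contourArea(k),"xy@c",onz(c,u,v,zc)[:2].round(3),"diam mm",round(2*np.linalg.norm(onz(c,u+r,v,zc)-onz(c,u,v,zc))*1000))
s=shot("side")
tops={"pink":((167,127),(317,123),.164),"blue":((260,132),(337,156),.183),"green":((326,130),(361,189),.183),"yellow":((404,131),(391,240),.164)}
for n,(a,b,z) in tops.items(): print(n,"neck top",onz(c,*a,z).round(3),"side",onz(s,*b,z).round(3))
f=cv2.cvtColor(c["frame"],cv2.COLOR_RGB2BGR)
cv2.imwrite("pics/crop.png",cv2.resize(f[100:310,150:470],None,fx=2.5,fy=2.5,interpolation=cv2.INTER_CUBIC))
E
```

```text
pink (176, 140) r 23.1 A 922.5 xy@c [0.667 0.254] diam mm 101
pink (175, 226) r 11.5 A 328.5 xy@c [0.476 0.251] diam mm 49
yellow (401, 135) r 13.6 A 522.5 xy@c [ 0.679 -0.238] diam mm 60
yellow (280, 220) r 10.3 A 289.5 xy@c [0.49  0.026] diam mm 44
green (326, 144) r 23.2 A 1168.0 xy@c [ 0.656 -0.073] diam mm 101
green (332, 212) r 13.0 A 481.0 xy@c [ 0.508 -0.085] diam mm 56
blue (262, 144) r 21.6 A 930.0 xy@c [0.656 0.065] diam mm 94
blue (438, 290) r 18.8 A 919.0 xy@c [ 0.343 -0.308] diam mm 80
blue (385, 222) r 13.7 A 508.5 xy@c [ 0.487 -0.198] diam mm 59
blue (145, 51) r 25.3 A 346.5 xy@c [0.869 0.33 ] diam mm 114
blue (65, 230) r 25.2 A 299.0 xy@c [0.467 0.486] diam mm 109
blue (310, 283) r 8.9 A 209.5 xy@c [ 0.358 -0.038] diam mm 37
blue (121, 75) r 13.2 A 79.0 xy@c [0.813 0.381] diam mm 59
pink neck top [0.654 0.241 0.164] side [0.649 0.236 0.164]
blue neck top [0.639 0.062 0.183] side [0.635 0.055 0.183]
green neck top [ 0.644 -0.061  0.183] side [ 0.641 -0.076  0.183]
yellow neck top [ 0.648 -0.212  0.164] side [ 0.646 -0.22   0.164]
```

View pics/crop.png

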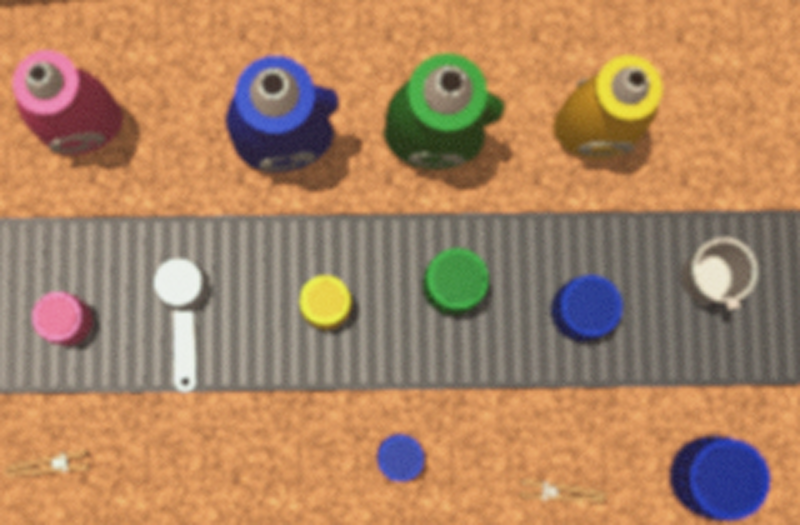

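Only the mid-sized blue cap at (385,222), crop (588,307), stands on the mat, and it measures about 59 mm. The 37 mm one and the 80 mm one are decoys. I'll start moving towards pink, which is nearest.

>>> apply_moves(
  targets=[
    [[-4.5, -3.8, 0, 10], [-9, -7.5, 0, 20], [-13.5, -11.2, 0, 30], [-18, -15, 0, 40], [-18, -15, 0, 50]],
  ],
)

```text
schema error: expected 5 numbers
```

```bash
cat >> h.py <<'E'
def go(x,y,z):
    s=arm.state(); q=s["tcp_rot"]; M=R.from_quat([q[1],q[2],q[3],q[0]]).as_matrix()
    d=M.T@(np.array([x,y,z])-s["ee_pos"])*100
    print("t",round(s["t"],2),"pos",s["ee_pos"].round(4),"yaw_y",np.degrees(np.arctan2(M[1,1],M[0,1])).round(1),"tilt",M[2,2].round(4),"shift cm",d.round(2),"F",s["ft_force"].round(1),"gap",round(s["finger_gap"]*1000,1),"gf",round(s["gripper_force"],1),"j6",s["joint_positions"][5].round(2))
E
python3 -c "
from h import *
go(.476,.251,.2)"
```

```text
t 0.25 pos [0.2412 0.657  0.2136] yaw_y 69.8 tilt -1.0 shift cm [-36.03 -30.02   1.38] F [ 0.1  0.2 -0.5] gap 91.3 gf 0.0 j6 -0.03
```

>>> apply_moves(
  targets=[
    [[-4.5, -3.8, 0, 10, 0], [-9, -7.5, 0, 20, 0], [-13.5, -11.2, 0, 30, 0], [-18, -15, 0, 40, 0], [-18, -15, 0, 50, 0]],
  ],
)

```text
t: 0.88
ee_pos: [0.3598, 0.4514, 0.2139]
tcp_rot: [0.0, 0.578, 0.816, -0.0]
ft_force: [0.0, 0.1, -0.6]
finger_gap: 0.0914
gripper_force: 0.0
```

```bash
python3 -c "
from h import *
go(.476,.251,.2)"
```

```text
t 0.88 pos [0.3598 0.4514 0.2139] yaw_y 19.3 tilt -1.0 shift cm [-22.76   4.33   1.4 ] F [ 0.   0.1 -0.6] gap 91.4 gf 0.0 j6 0.52
```

>>> apply_moves(
  targets=[
    [[-5.7, 1, 0, 10, 0], [-11.4, 2.1, 0.7, 19.5, 0], [-17, 3.2, 1.4, 19.5, 0], [-22.8, 4.3, 1.4, 19.5, 0], [-22.8, 4.3, 1.4, 19.5, 0]],
  ],
)

```text
t: 1.5
ee_pos: [0.4778, 0.2517, 0.1999]
tcp_rot: [0.0, 0.706, 0.708, -0.0]
ft_force: [0.9, -0.2, -0.2]
finger_gap: 0.0913
gripper_force: 0.0
```

```bash
python3 - <<'E'
from h import *
c=shot("wrist","w1.png"); go(.476,.251,.2)
for k in blobs(c,"pink",200):
    (u,v),r=cv2.minEnclosingCircle(k); print((u,v),r,cv2.boundingRect(k),onz(c,u,v,.047).round(4))
print(proj(c,[.476,.251,.047]),proj(c,[.652,.238,.164]))
E
```

```text
t 1.55 pos [0.477  0.2532 0.1999] yaw_y 0.2 tilt -1.0 shift cm [-0.22 -0.1  -0.01] F [-0.8  0.3 -0.3] gap 91.0 gf 0.0 j6 0.44
(485.241943359375, 204.74838256835938) 73.53121185302734 (414, 160, 143, 80) [0.6788 0.2413 0.047 ]
(283.0, 191.07608032226562) 23.270383834838867 (261, 168, 43, 47) [0.4741 0.2548 0.047 ]
[284.85407019 194.79823836] [547.49911533 250.1585147 ]
```

View pics/w1.png

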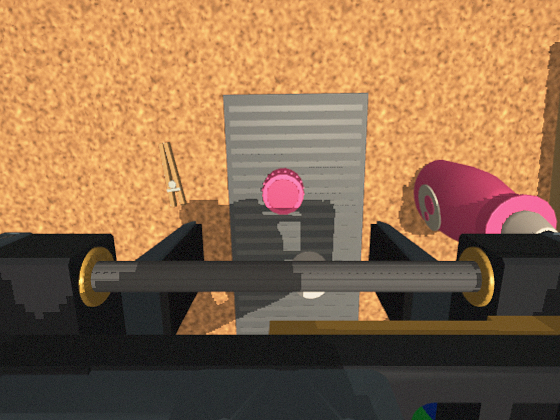

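The wrist view shows the pink cap with its top disc at about (283,194), which puts it at (0.4745, 0.2515). The scoop handle sits under the rod and clear of the fingers, which close along x. Grasping now.

>>> apply_moves(
  targets=[
    [[0, -0.3, 5, 0, 0], [0, -0.3, 10, 0, 0], [0, -0.3, 14, 0, 0], [0, -0.3, 17, 0, 0], [0, -0.3, 18.8, 0, 0]],
  ],
)

```text
t: 2.17
ee_pos: [0.4723, 0.2552, 0.0106]
tcp_rot: [-0.0, 0.705, 0.71, -0.001]
ft_force: [-0.1, -0.9, 1.1]
finger_gap: 0.0913
gripper_force: 0.0
```

>>> apply_moves(
  targets=[
    [[0, 0, 0, 0, 0], [0, 0, 0, 0, 1], [0, 0, 0, 0, 1], [0, 0, 0, 0, 1], [0, 0, 0, 0, 1]],
  ],
  squeeze=12,
)

```text
t: 2.8
ee_pos: [0.4736, 0.2545, 0.0123]
tcp_rot: [0.0, 0.705, 0.709, 0.0]
ft_force: [-0.5, -0.4, 0.4]
finger_gap: 0.0543
gripper_force: 0.0
```

>>> apply_moves(
  targets=[
    [[0, 0, 0, 0, 1], [0, 0, 0, 0, 1], [0, 0, 0, 0, 1], [0, 0, -1, 0, 1], [0, 0, -3, 0, 1]],
  ],
)

```text
t: 3.42
ee_pos: [0.4729, 0.2542, 0.0422]
tcp_rot: [-0.0, 0.705, 0.709, -0.001]
ft_force: [-0.4, -0.3, 0.3]
finger_gap: 0.0448
gripper_force: 12.0
```

```bash
python3 - <<'E'
from h import *
c=shot("wrist"); go(.652,.215,.32)
cv2.imwrite("pics/w2.png",cv2.cvtColor(c["frame"],cv2.COLOR_RGB2BGR))
E
```

```text
t 3.48 pos [0.4743 0.2549 0.0447] yaw_y 0.3 tilt -1.0 shift cm [ -4.07  17.79 -27.5 ] F [2.4 1.5 1.8] gap 44.8 gf 12.0 j6 0.44
```

>>> apply_moves(
  targets=[
    [[0, 0, -5.5, 0, 1], [0, 0, -11, 0, 1], [0, 0, -16.5, 0, 1], [0, 0, -22, 0, 1], [0, 0, -27.5, 0, 1]],
  ],
)

```text
t: 4.1
ee_pos: [0.473, 0.2542, 0.3191]
tcp_rot: [0.0, 0.705, 0.709, 0.0]
ft_force: [-0.3, -0.1, 0.6]
finger_gap: 0.0446
gripper_force: 12.0
```

>>> apply_moves(
  targets=[
    [[-1, 4.5, 0, 0, 1], [-2, 9, 0, 0, 1], [-3, 13.5, 0, 0, 1], [-4, 17.8, 0, 0, 1], [-4, 17.8, 0, 0, 1]],
  ],
)

```text
t: 4.72
ee_pos: [0.6534, 0.2146, 0.3164]
tcp_rot: [0.0, 0.706, 0.709, -0.0]
ft_force: [0.1, 0.6, -0.2]
finger_gap: 0.0446
gripper_force: 12.0
```

```bash
python3 - <<'E'
from h import *
go(.652,.238,.32)
c=shot("wrist","w2.png"); 
for k in blobs(c,"pink",200):
    (u,v),r=cv2.minEnclosingCircle(k); print((u,v),r,cv2.boundingRect(k),onz(c,u,v,.14).round(4))
E
```

```text
t 4.72 pos [0.6534 0.2146 0.3164] yaw_y 0.3 tilt -1.0 shift cm [ 2.34 -0.13 -0.36] F [ 0.1  0.6 -0.2] gap 44.6 gf 12.0 j6 0.28
(286.5, 256.9565124511719) 43.60643768310547 (243, 214, 88, 47) [0.6537 0.1372 0.14  ]
(283.5, 155.0) 30.335721969604492 (259, 125, 49, 61) [0.6499 0.2516 0.14  ]
(286.0, 292.5) 44.0029411315918 (242, 291, 89, 29) [0.6534 0.0929 0.14  ]
```

View pics/w2.png

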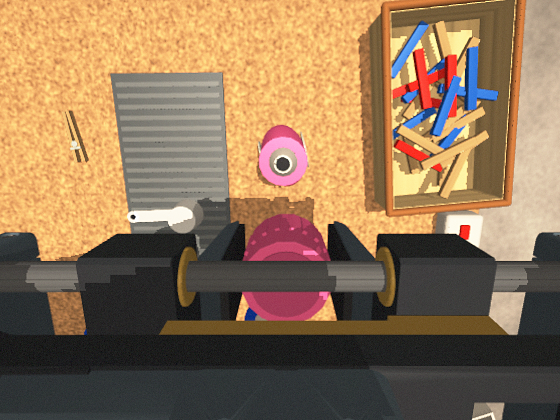

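The pink ledge disc is centred at about (283,161.5) and the spout hole at (283,163). The held cap's top disc is about (286.5,278) with its lower edge at v≈321.

```bash
python3 - <<'E'
from h import *
c=shot("wrist"); s=arm.state(); print(s["ee_pos"].round(4))
print("ledge",onz(c,283,161.5,.14).round(4),"tip",onz(c,283,163,.164).round(4))
zt=s["ee_pos"][2]+.035
for v in (238,278,321): print("cap",v,onz(c,286.5,v,zt).round(4))
E
```

```text
[0.6512 0.2153 0.3165]
ledge [0.6479 0.2452 0.14  ] tip [0.6482 0.2462 0.164 ]
cap 238 [0.6516 0.2341 0.3515]
cap 278 [0.6518 0.2151 0.3515]
cap 321 [0.6519 0.1933 0.3515]
```

>>> apply_moves(
  targets=[
    [[3, -0.3, 3, 0, 1], [3, -0.3, 6, 0, 1], [3, -0.3, 9, 0, 1], [3, -0.3, 11.5, 0, 1], [3, -0.3, 12.5, 0, 1]],
  ],
)

```text
t: 5.45
ee_pos: [0.6469, 0.2457, 0.1909]
tcp_rot: [-0.0, 0.705, 0.709, -0.001]
ft_force: [0.1, 0.4, 0.0]
finger_gap: 0.0444
gripper_force: 12.0
```

```bash
python3 - <<'E'
from h import *
go(.649,.2455,.149)
c=shot("wrist"); a=c["frame"][:,150:430]; s=shot("side"); b=s["frame"][60:200,250:390]
b=cv2.resize(b,(420,420),interpolation=cv2.INTER_CUBIC)
cv2.imwrite("pics/w3.png",cv2.cvtColor(np.hstack([a,b]),cv2.COLOR_RGB2BGR))
E
```

```text
t 5.45 pos [0.6469 0.2457 0.1909] yaw_y 0.4 tilt -1.0 shift cm [-0.02  0.22  4.19] F [0.1 0.4 0. ] gap 44.4 gf 12.0 j6 0.32
```

View pics/w3.png

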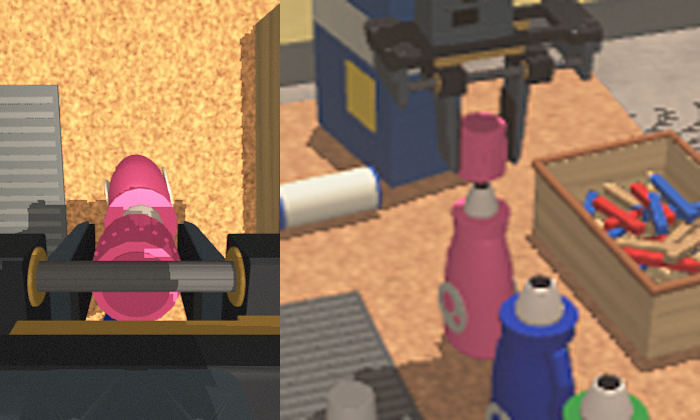

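Side view shows the cap directly over the spout. The wrist view puts the bottle about 2–3 mm further in +x, so I'll correct that and lower.

>>> apply_moves(
  targets=[
    [[0, 0.3, 0.8, 0, 1], [0, 0.3, 1.7, 0, 1], [0, 0.3, 2.6, 0, 1], [0, 0.3, 3.4, 0, 1], [0, 0.3, 3.9, 0, 1]],
  ],
)

```text
t: 6.18
ee_pos: [0.6512, 0.2454, 0.1522]
tcp_rot: [-0.0, 0.705, 0.709, -0.0]
ft_force: [0.5, 0.9, -0.4]
finger_gap: 0.0445
gripper_force: 12.0
```

>>> apply_moves(
  targets=[
    [[0, 0, 0.2, 0, 1], [0, 0, 0.2, 0, 1]],
  ],
)

```text
t: 6.42
ee_pos: [0.6515, 0.2455, 0.151]
tcp_rot: [0.0, 0.705, 0.709, 0.0]
ft_force: [-0.1, 0.9, -0.1]
finger_gap: 0.0446
gripper_force: 12.0
```

```bash
python3 - <<'E'
from h import *
go(.649,.2455,.149)
c=shot("wrist"); a=c["frame"][:,150:430]; s=shot("side"); b=s["frame"][60:200,250:390]
b=cv2.resize(b,(420,420),interpolation=cv2.INTER_CUBIC)
cv2.imwrite("pics/w4.png",cv2.cvtColor(np.hstack([a,b]),cv2.COLOR_RGB2BGR))
E
```

```text
t 6.42 pos [0.6515 0.2455 0.151 ] yaw_y 0.3 tilt -1.0 shift cm [ 0.   -0.25  0.2 ] F [-0.1  0.9 -0.1] gap 44.6 gf 12.0 j6 0.32
```

View pics/w4.png

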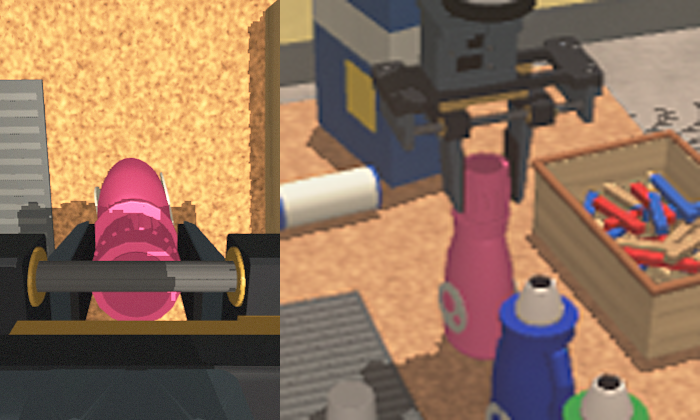

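The cap is over the spout, about 2 mm short of home. I'll lower it that far, release and lift away.

>>> apply_moves(
  targets=[
    [[0, 0, 0.1, 0, 1], [0, 0, 0.2, 0, 1], [0, 0, 0.2, 0, 0.3], [0, 0, 0.2, 0, 0.2], [0, 0, 0.2, 0, 0]],
  ],
)

```text
t: 7.15
ee_pos: [0.6514, 0.2455, 0.149]
tcp_rot: [0.0, 0.705, 0.709, 0.0]
ft_force: [-0.2, 0.7, 0.3]
finger_gap: 0.0717
gripper_force: 0.0
```

>>> apply_moves(
  targets=[
    [[0, 0, 0, 0, 0], [0, 0, -3, 0, 0], [0, 0, -8, 0, 0], [0, 0, -13, 0, 0], [0, 0, -17, 0, 0]],
  ],
)

```text
t: 7.78
ee_pos: [0.6516, 0.2456, 0.3213]
tcp_rot: [0.0, 0.705, 0.709, 0.001]
ft_force: [0.1, 0.4, -0.2]
finger_gap: 0.0912
gripper_force: 0.0
```

```bash
python3 - <<'E'
from h import *
go(.49,.026,.2)
E
```

```text
t 7.78 pos [0.6516 0.2456 0.3213] yaw_y 0.3 tilt -1.0 shift cm [-21.86 -16.31  12.1 ] F [ 0.1  0.4 -0.2] gap 91.2 gf 0.0 j6 0.32
```

>>> apply_moves(
  targets=[
    [[-4.4, -3.3, 0, 0, 0], [-8.8, -6.6, 0, 0, 0], [-13.2, -9.9, 0, 0, 0], [-17.6, -13.2, 2, 0, 0], [-21.9, -16.3, 5, 0, 0]],
  ],
)

```text
t: 8.4
ee_pos: [0.489, 0.0244, 0.2692]
tcp_rot: [0.001, 0.705, 0.709, 0.001]
ft_force: [1.0, -1.0, 0.3]
finger_gap: 0.091
gripper_force: 0.0
```

>>> apply_moves(
  targets=[
    [[0, 0, 5, 0, 0], [0, 0, 7, 0, 0], [0, 0, 7, 0, 0]],
  ],
)

```text
t: 8.78
ee_pos: [0.4889, 0.0254, 0.1979]
tcp_rot: [-0.001, 0.705, 0.709, -0.001]
ft_force: [-0.9, 0.0, 1.5]
finger_gap: 0.0911
gripper_force: 0.0
```

```bash
cat >> h.py <<'E'
def capfit(col,h,fn=None):
    go(0,0,0); c=shot("wrist",fn); p=arm.state()["ee_pos"]
    for k in blobs(c,col,300):
        x,y,w,hh=cv2.boundingRect(k); u=x+w/2; v=y+hh-w/2
        print(col,"bbox",(x,y,w,hh),"top disc",onz(c,u,v,.003+h).round(4),"width mm",round(1000*np.linalg.norm(onz(c,x+w,v,.003+h)-onz(c,x,v,.003+h)),1))
E
python3 - <<'E'
from h import *
capfit("yellow",.044,"w5.png")
c=shot("side")
for k in blobs(c,"pink",100): print(cv2.boundingRect(k))
E
```

```text
t 8.78 pos [0.4889 0.0254 0.1979] yaw_y 0.3 tilt -1.0 shift cm [ -2.26 -48.85  19.91] F [-0.9  0.   1.5] gap 91.1 gf 0.0 j6 -0.0
yellow bbox (266, 167, 42, 46) top disc [0.4889 0.028  0.047 ] width mm 41.9
(305, 112, 23, 68)
```

View pics/w5.png

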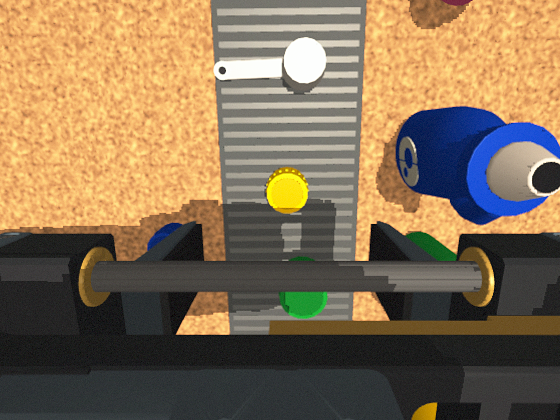

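The yellow cap is at about (287,191), which gives (0.489, 0.028). The small blue decoy at (165,235) is clear of the fingers. Grasping.

>>> apply_moves(
  targets=[
    [[0.3, 0, 5, 0, 0], [0.3, 0, 10, 0, 0], [0.3, 0, 14, 0, 0], [0.3, 0, 17, 0, 0], [0.3, 0, 18.7, 0, 0]],
  ],
)

```text
t: 9.5
ee_pos: [0.4903, 0.0286, 0.0116]
tcp_rot: [0.0, 0.705, 0.709, 0.0]
ft_force: [0.0, -0.6, 0.1]
finger_gap: 0.0912
gripper_force: 0.0
```

>>> apply_moves(
  targets=[
    [[0, 0, 0, 0, 0], [0, 0, 0, 0, 1], [0, 0, 0, 0, 1], [0, 0, 0, 0, 1], [0, 0, 0, 0, 1]],
  ],
  squeeze=12,
)

```text
t: 10.12
ee_pos: [0.4899, 0.0285, 0.0122]
tcp_rot: [0.0, 0.705, 0.709, 0.0]
ft_force: [-0.6, 1.0, -0.0]
finger_gap: 0.0538
gripper_force: 0.0
```

>>> apply_moves(
  targets=[
    [[0, 0, 0, 0, 1], [0, 0, 0, 0, 1], [0, 0, 0, 0, 1], [0, 0, -1, 0, 1], [0, 0, -3, 0, 1]],
  ],
)

```text
t: 10.75
ee_pos: [0.4892, 0.0285, 0.0422]
tcp_rot: [-0.0, 0.705, 0.709, -0.0]
ft_force: [0.6, -0.5, 0.2]
finger_gap: 0.0446
gripper_force: 12.0
```

>>> apply_moves(
  targets=[
    [[0, 0, -5.5, 0, 1], [0, 0, -11, 0, 1], [0, 0, -16.5, 0, 1], [0, 0, -22, 0, 1], [0, 0, -27.5, 0, 1]],
  ],
)

```text
t: 11.38
ee_pos: [0.4891, 0.0285, 0.3195]
tcp_rot: [0.0, 0.705, 0.709, 0.0]
ft_force: [0.2, 0.1, -0.2]
finger_gap: 0.0447
gripper_force: 12.0
```

```bash
python3 - <<'E'
from h import *
go(.648,-.24,.32)
E
```

```text
t 11.38 pos [0.4891 0.0285 0.3195] yaw_y 0.3 tilt -1.0 shift cm [-26.95  15.73  -0.04] F [ 0.2  0.1 -0.2] gap 44.7 gf 12.0 j6 0.0
```

>>> apply_moves(
  targets=[
    [[-5, 3, 0, 0, 1], [-10, 6, 0, 0, 1], [-15, 9, 0, 0, 1], [-20, 12, 0, 0, 1], [-24, 14, 0, 0, 1]],
  ],
)

```text
t: 12.0
ee_pos: [0.6317, -0.2126, 0.3174]
tcp_rot: [0.0, 0.705, 0.709, 0.0]
ft_force: [-0.8, 0.2, -0.5]
finger_gap: 0.0445
gripper_force: 12.0
```

>>> apply_moves(
  targets=[
    [[-3, 1.7, 0, 0, 1], [-3, 1.7, 0, 0, 1], [-3, 1.7, 0, 0, 1]],
  ],
)

```text
t: 12.38
ee_pos: [0.6478, -0.24, 0.3171]
tcp_rot: [-0.0, 0.705, 0.709, -0.0]
ft_force: [-0.7, 1.2, 0.7]
finger_gap: 0.0447
gripper_force: 12.0
```

```bash
cat >> h.py <<'E'
def neckfit(col,z,fn=None):
    go(0,0,0); c=shot("wrist",fn)
    for k in blobs(c,col,200):
        x,y,w,hh=cv2.boundingRect(k); print("bbox",(x,y,w,hh),"if ledge:",onz(c,x+w/2,y+hh-w/2,z).round(4),"width",round(1000*np.linalg.norm(onz(c,x+w,y,z)-onz(c,x,y,z)),1))
    # spout: pale grey/white pixels near
    h=cv2.cvtColor(c["frame"],cv2.COLOR_RGB2GRAY)
    return c
E
python3 - <<'E'
from h import *
neckfit("yellow",.14,"w6.png")
E
```

```text
t 12.38 pos [ 0.6478 -0.24    0.3171] yaw_y 0.3 tilt -1.0 shift cm [ 24.38 -64.62  31.74] F [-0.7  1.2  0.7] gap 44.7 gf 12.0 j6 -0.39
bbox (242, 213, 88, 48) if ledge: [ 0.6473 -0.2706  0.14  ] width 96.5
bbox (262, 127, 50, 61) if ledge: [ 0.6479 -0.2114  0.14  ] width 51.5
bbox (244, 292, 86, 29) if ledge: [ 0.6489 -0.3436  0.14  ] width 100.2
```

View pics/w6.png

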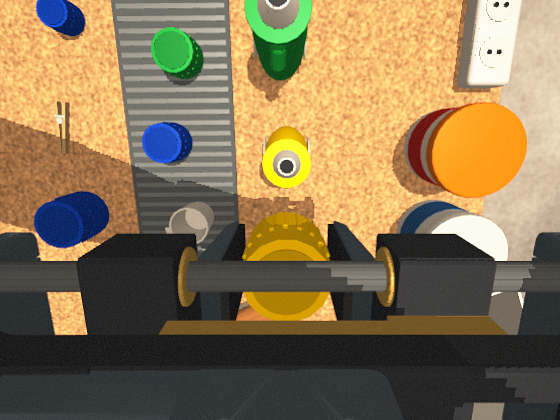

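Yellow ledge is centred at about (287,163), which gives (0.648, -0.211). The held cap is centred at u=286. Moving over it and lowering to just above the spout.

>>> apply_moves(
  targets=[
    [[2.9, 0.1, 3, 0, 1], [2.9, 0.1, 6, 0, 1], [2.9, 0.1, 9, 0, 1], [2.9, 0.1, 11.5, 0, 1], [2.9, 0.1, 12.5, 0, 1]],
  ],
)

```text
t: 13.05
ee_pos: [0.6483, -0.2105, 0.191]
tcp_rot: [-0.001, 0.705, 0.709, -0.0]
ft_force: [0.1, -0.6, -0.1]
finger_gap: 0.0445
gripper_force: 12.0
```

```bash
python3 - <<'E'
from h import *
go(.6485,-.2105,.149)
c=shot("wrist"); a=c["frame"][:,150:430]; s=shot("side"); b=s["frame"][150:350,300:500]
b=cv2.resize(b,(420,420),interpolation=cv2.INTER_CUBIC)
cv2.imwrite("pics/w7.png",cv2.cvtColor(np.hstack([a,b]),cv2.COLOR_RGB2BGR))
print(proj(c,[.6485,-.2105,.14]),proj(c,[.6485,-.2105,.164]))
E
```

```text
t 13.05 pos [ 0.6483 -0.2105  0.191 ] yaw_y 0.4 tilt -1.0 shift cm [-0.    0.03  4.2 ] F [ 0.1 -0.6 -0.1] gap 44.5 gf 12.0 j6 -0.35
[287.1966935  223.28313671] [287.24880385 234.1432122 ]
```

View pics/w7.png

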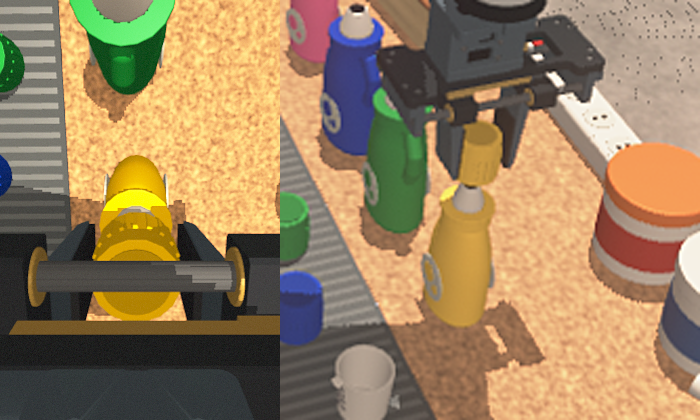

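```bash
python3 - <<'E'
from h import *
s=shot("side")
print("tip proj at tcp xy",proj(s,[.6485,-.2105,.164]),"captop proj",proj(s,[.6485,-.2105,.226]))
print("pink tip", proj(s,[.6515,.2455,.164]),"observed 317,123")
f=s["frame"][200:300,340:440]; cv2.imwrite("pics/w8.png",cv2.cvtColor(cv2.resize(f,(600,600),interpolation=cv2.INTER_CUBIC),cv2.COLOR_RGB2BGR))
E
```

```text
tip proj at tcp xy [390.22811798 236.55304476] captop proj [393.86958456 212.17496162]
pink tip [316.87915748 121.06616688] observed 317,123
```

View pics/w8.png

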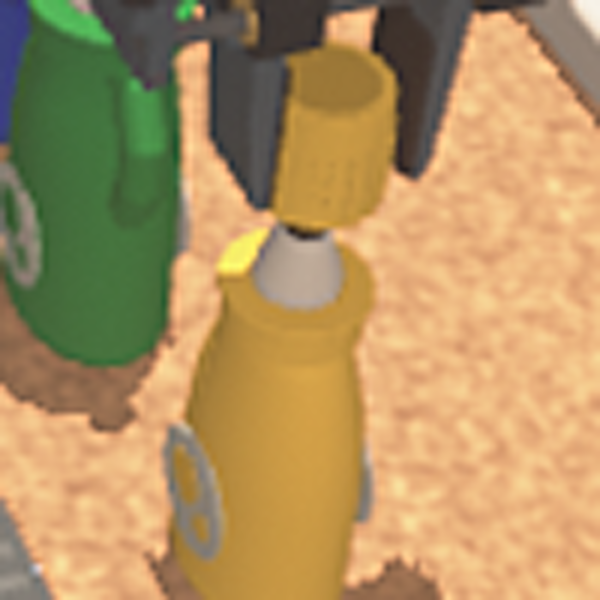

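Side crop shows the spout tip at (305,232). The cap's left edge is hidden by a finger, so its true centre is about (322,205). The remaining error is 1–3 mm, inside the play. I'll shift 1 mm back and lower, watching the force.

>>> apply_moves(
  targets=[
    [[0, -0.1, 0.8, 0, 1], [0, -0.1, 1.6, 0, 1], [0, -0.1, 2.4, 0, 1], [0, -0.1, 3.1, 0, 1], [0, -0.1, 3.7, 0, 1]],
  ],
)

```text
t: 13.82
ee_pos: [0.6481, -0.2116, 0.1544]
tcp_rot: [-0.0, 0.705, 0.709, -0.0]
ft_force: [0.3, -0.1, 0.4]
finger_gap: 0.0443
gripper_force: 12.0
```

>>> apply_moves(
  targets=[
    [[0, 0, 0.2, 0, 1], [0, 0, 0.4, 0, 1], [0, 0, 0.4, 0, 1]],
  ],
)

```text
t: 14.2
ee_pos: [0.6482, -0.2116, 0.1509]
tcp_rot: [0.0, 0.705, 0.709, 0.0]
ft_force: [-0.1, 0.2, -0.3]
finger_gap: 0.0444
gripper_force: 12.0
```

No contact forces and z is near home. Last 2 mm, release, then lift.

>>> apply_moves(
  targets=[
    [[0, 0, 0.1, 0, 1], [0, 0, 0.2, 0, 1], [0, 0, 0.2, 0, 0.3], [0, 0, 0.2, 0, 0.2], [0, 0, 0.2, 0, 0]],
  ],
)

```text
t: 14.82
ee_pos: [0.6482, -0.2115, 0.149]
tcp_rot: [0.0, 0.705, 0.709, 0.0]
ft_force: [0.0, -0.2, 0.2]
finger_gap: 0.0718
gripper_force: 0.0
```

>>> apply_moves(
  targets=[
    [[0, 0, 0, 0, 0], [0, 0, -3, 0, 0], [0, 0, -8, 0, 0], [0, 0, -13, 0, 0], [0, 0, -17, 0, 0]],
  ],
)

```text
t: 15.45
ee_pos: [0.6483, -0.2116, 0.3213]
tcp_rot: [0.001, 0.705, 0.709, 0.0]
ft_force: [-0.3, 0.0, 0.3]
finger_gap: 0.0911
gripper_force: 0.0
```

```bash
python3 - <<'E'
from h import *
go(.486,-.197,.2)
E
```

```text
t 15.45 pos [ 0.6483 -0.2116  0.3213] yaw_y 0.3 tilt -1.0 shift cm [  1.56 -16.24  12.11] F [-0.3  0.   0.3] gap 91.1 gf 0.0 j6 -0.36
```

>>> apply_moves(
  targets=[
    [[0.5, -4.5, 0, 0, 0], [1, -9, 0, 0, 0], [1.6, -13.5, 3, 0, 0], [1.6, -16.2, 7, 0, 0], [1.6, -16.2, 12, 0, 0]],
  ],
)

```text
t: 16.08
ee_pos: [0.4851, -0.1967, 0.1989]
tcp_rot: [0.001, 0.705, 0.709, 0.0]
ft_force: [1.1, -0.4, 0.6]
finger_gap: 0.0914
gripper_force: 0.0
```

>>> apply_moves(
  targets=[
    [[0, 0, 0, 0, 0]],
  ],
)

```text
t: 16.2
ee_pos: [0.4841, -0.1957, 0.1966]
tcp_rot: [-0.003, 0.705, 0.709, -0.001]
ft_force: [-0.3, -0.4, 0.6]
finger_gap: 0.0913
gripper_force: 0.0
```

```bash
python3 - <<'E'
from h import *
capfit("blue",.05,"w9.png")
E
```

```text
t 16.2 pos [ 0.4841 -0.1957  0.1966] yaw_y 0.3 tilt -1.0 shift cm [ 19.81 -48.2   19.94] F [-0.3 -0.4  0.6] gap 91.3 gf 0.0 j6 -0.43
blue bbox (261, 165, 53, 57) top disc [ 0.4843 -0.1949  0.053 ] width mm 51.8
blue bbox (129, 0, 54, 54) top disc [ 0.3687 -0.0462  0.053 ] width mm 47.0
```

View pics/w9.png

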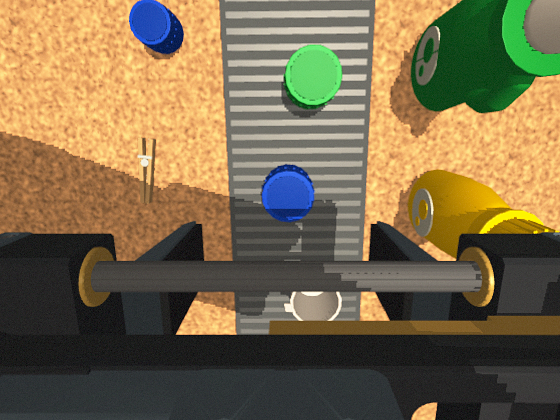

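The mid-sized blue cap on the mat is at (287,193), width about 52–54 mm, which gives (0.4845, -0.195). The beaker at (316,305) is clear. Grasping.

>>> apply_moves(
  targets=[
    [[0.1, 0, 5, 0, 0], [0.1, 0, 10, 0, 0], [0.1, 0, 14, 0, 0], [0.1, 0, 17, 0, 0], [0.1, 0, 18.7, 0, 0]],
  ],
)

```text
t: 16.88
ee_pos: [0.4875, -0.1961, 0.0123]
tcp_rot: [0.001, 0.705, 0.709, 0.0]
ft_force: [-0.3, -0.0, -0.9]
finger_gap: 0.0911
gripper_force: 0.0
```

>>> apply_moves(
  targets=[
    [[0, 0, 0, 0, 0], [0, 0, 0, 0, 1], [0, 0, 0, 0, 1], [0, 0, 0, 0, 1], [0, 0, 0, 0, 1]],
  ],
  squeeze=12,
)

```text
t: 17.5
ee_pos: [0.4862, -0.1956, 0.0123]
tcp_rot: [0.0, 0.705, 0.709, 0.0]
ft_force: [0.3, -0.2, 1.1]
finger_gap: 0.0562
gripper_force: 12.0
```

>>> apply_moves(
  targets=[
    [[0, 0, 0, 0, 1], [0, 0, 0, 0, 1], [0, 0, 0, 0, 1], [0, 0, -1, 0, 1], [0, 0, -3, 0, 1]],
  ],
)

```text
t: 18.12
ee_pos: [0.4853, -0.1952, 0.042]
tcp_rot: [-0.001, 0.705, 0.709, -0.0]
ft_force: [0.8, 0.3, -0.0]
finger_gap: 0.0564
gripper_force: 12.0
```

>>> apply_moves(
  targets=[
    [[0, 0, -5.5, 0, 1], [0, 0, -11, 0, 1], [0, 0, -16.5, 0, 1], [0, 0, -22, 0, 1], [0, 0, -27.5, 0, 1]],
  ],
)

```text
t: 18.75
ee_pos: [0.4853, -0.1952, 0.3192]
tcp_rot: [0.0, 0.705, 0.709, 0.0]
ft_force: [-0.0, -0.3, -1.1]
finger_gap: 0.0563
gripper_force: 12.0
```

```bash
python3 - <<'E'
from h import *
go(.637,.03,.32)
E
```

```text
t 18.75 pos [ 0.4853 -0.1952  0.3192] yaw_y 0.3 tilt -1.0 shift cm [22.43 15.3  -0.08] F [-0.  -0.3 -1.1] gap 56.3 gf 12.0 j6 -0.43
```

>>> apply_moves(
  targets=[
    [[4.6, 3, 0, 0, 1], [9.2, 6, 0, 0, 1], [13.8, 9, 0, 0, 1], [18.4, 12, 0, 0, 1], [22.4, 15.2, 0, 0, 1]],
  ],
)

```text
t: 19.38
ee_pos: [0.637, 0.0312, 0.3174]
tcp_rot: [-0.0, 0.705, 0.709, -0.0]
ft_force: [-0.4, -0.4, 0.2]
finger_gap: 0.0557
gripper_force: 12.0
```

>>> apply_moves(
  targets=[
    [[0, 0, 0, 0, 1], [0, 0, 0, 0, 1]],
  ],
)

```text
t: 19.62
ee_pos: [0.6361, 0.0292, 0.3169]
tcp_rot: [-0.0, 0.705, 0.709, -0.0]
ft_force: [-1.3, -1.5, 0.2]
finger_gap: 0.0563
gripper_force: 12.0
```

```bash
cat >> h.py <<'E'
def spout(c,x0,x1,y0,y1,z):
    # spout: low-saturation pixels in a window around the ledge; dark hole centre too
    h=cv2.cvtColor(c["frame"],cv2.COLOR_RGB2HSV)[y0:y1,x0:x1]
    m=cv2.inRange(h,np.array((0,0,70)),np.array((180,70,255)))
    n,l,st,ce=cv2.connectedComponentsWithStats(m)
    for i in range(1,n):
        if st[i,4]>60: print("spout blob",st[i]+[x0,y0,0,0,0],"z_tip ray",onz(c,*(ce[i]+[x0,y0]),z).round(4))
E
python3 - <<'E'
from h import *
c=neckfit("blue",.155,"w10.png"); spout(c,240,330,100,212,.18)
E
```

```text
t 19.62 pos [0.6361 0.0292 0.3169] yaw_y 0.4 tilt -1.0 shift cm [ -2.51 -63.6   31.74] F [-1.3 -1.5  0.2] gap 56.3 gf 12.0 j6 0.0
bbox (230, 201, 112, 60) if ledge: [0.6354 0.0158 0.155 ] width 116.4
bbox (257, 115, 60, 82) if ledge: [0.6361 0.0554 0.155 ] width 58.5
bbox (229, 291, 116, 29) if ledge: [ 0.6369 -0.048   0.155 ] width 129.2
bbox (78, 203, 40, 31) if ledge: [0.4383 0.0046 0.155 ] width 41.5
spout blob [ 268  140   38   38 1022] z_tip ray [0.636 0.067 0.18 ]
spout blob [240 150   3  62 104] z_tip ray [0.592  0.0404 0.18  ]
```

```bash
python3 - <<'E'
from h import *
f=cv2.imread("pics/w10.png"); cv2.imwrite("pics/w11.png",cv2.resize(f[100:220,210:370],None,fx=5,fy=5,interpolation=cv2.INTER_CUBIC))
c=shot("wrist"); print(arm.state()["ee_pos"].round(4))
for v in (155,159,163): print(v,onz(c,287,v,.155).round(4),onz(c,287,v,.183).round(4))
E
```

```text
[0.636  0.0286 0.3171]
155 [0.6361 0.067  0.155 ] [0.636  0.0694 0.183 ]
159 [0.6361 0.063  0.155 ] [0.636  0.0657 0.183 ]
163 [0.6361 0.059  0.155 ] [0.6361 0.0621 0.183 ]
```

View pics/w11.png

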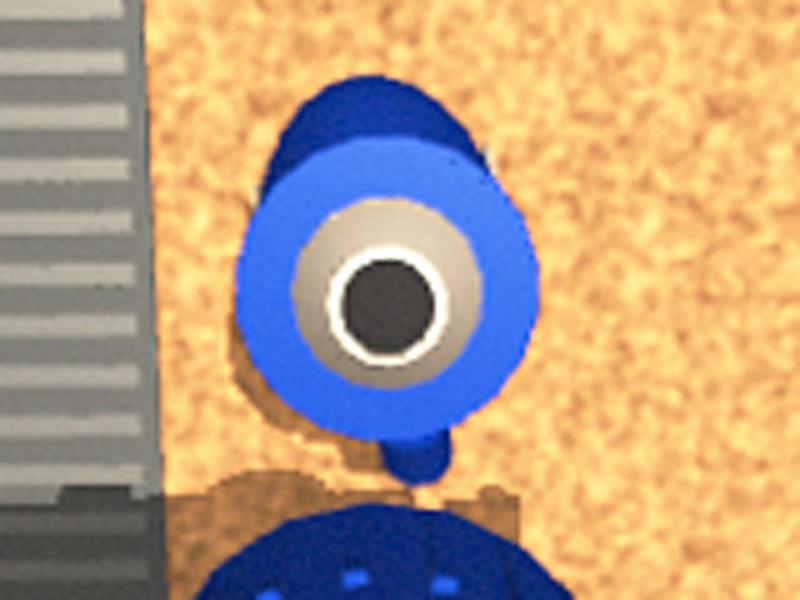

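Blue ledge is centred at crop (388,288) and the tip at (387,305). Both rays give (0.636, 0.064). Moving over it and lowering in steps.

>>> apply_moves(
  targets=[
    [[3.5, 0, 2.5, 0, 1], [3.5, 0, 5, 0, 1], [3.5, 0, 8, 0, 1], [3.5, 0, 10.5, 0, 1], [3.5, 0, 11.5, 0, 1]],
  ],
)

```text
t: 20.35
ee_pos: [0.6355, 0.0635, 0.2009]
tcp_rot: [-0.001, 0.705, 0.709, -0.001]
ft_force: [-0.9, -0.9, -1.3]
finger_gap: 0.0566
gripper_force: 12.0
```

>>> apply_moves(
  targets=[
    [[0, 0, 0.5, 0, 1], [0, 0, 1.2, 0, 1], [0, 0, 1.9, 0, 1], [0, 0, 2.6, 0, 1], [0, 0, 3.2, 0, 1]],
  ],
)

```text
t: 20.98
ee_pos: [0.6365, 0.0644, 0.1695]
tcp_rot: [-0.0, 0.705, 0.709, -0.0]
ft_force: [0.6, -0.4, 0.7]
finger_gap: 0.0563
gripper_force: 12.0
```

>>> apply_moves(
  targets=[
    [[0, 0, 0.2, 0, 1], [0, 0, 0.3, 0, 1], [0, 0, 0.3, 0, 1]],
  ],
)

```text
t: 21.35
ee_pos: [0.6366, 0.0644, 0.1671]
tcp_rot: [0.0, 0.705, 0.709, 0.0]
ft_force: [-0.5, 1.0, -1.4]
finger_gap: 0.0562
gripper_force: 12.0
```

>>> apply_moves(
  targets=[
    [[0, 0, 0.1, 0, 1], [0, 0, 0.2, 0, 1], [0, 0, 0.2, 0, 0.2], [0, 0, 0.2, 0, 0.1], [0, 0, 0.2, 0, 0]],
  ],
)

```text
t: 21.98
ee_pos: [0.6365, 0.0644, 0.165]
tcp_rot: [0.0, 0.705, 0.709, 0.0]
ft_force: [-0.4, -0.6, -0.2]
finger_gap: 0.0833
gripper_force: 0.0
```

>>> apply_moves(
  targets=[
    [[0, 0, 0, 0, 0], [0, 0, -3, 0, 0], [0, 0, -8, 0, 0], [0, 0, -12, 0, 0], [0, 0, -15.5, 0, 0]],
  ],
)

```text
t: 22.6
ee_pos: [0.6366, 0.0644, 0.3217]
tcp_rot: [0.0, 0.705, 0.709, 0.0]
ft_force: [-0.3, -1.2, -0.3]
finger_gap: 0.0911
gripper_force: 0.0
```

```bash
python3 - <<'E'
from h import *
go(.507,-.084,.2)
E
```

```text
t 22.6 pos [0.6366 0.0644 0.3217] yaw_y 0.3 tilt -1.0 shift cm [-14.76 -13.06  12.16] F [-0.3 -1.2 -0.3] gap 91.1 gf 0.0 j6 0.06
```

>>> apply_moves(
  targets=[
    [[-4, -4.3, 0, 0, 0], [-8, -8.6, 0, 0, 0], [-11.5, -12.9, 3, 0, 0], [-14.8, -13, 7, 0, 0], [-14.8, -13, 12.2, 0, 0]],
  ],
)

```text
t: 23.22
ee_pos: [0.5078, -0.0862, 0.1981]
tcp_rot: [0.001, 0.706, 0.708, 0.001]
ft_force: [1.3, -0.4, 0.6]
finger_gap: 0.0915
gripper_force: 0.0
```

>>> apply_moves(
  targets=[
    [[0, 0, 0, 0, 0], [0, 0, 0, 0, 0]],
  ],
)

```text
t: 23.48
ee_pos: [0.5083, -0.0843, 0.1996]
tcp_rot: [0.001, 0.705, 0.709, 0.0]
ft_force: [0.6, 0.0, -0.2]
finger_gap: 0.0912
gripper_force: 0.0
```

```bash
python3 - <<'E'
from h import *
capfit("green",.05)
c=shot("wrist","w12.png")
for k in blobs(c,"green",300):
    u,v=k[k[:,0,0].argmin(),0]; print((u,v),[onz(c,u,v,z).round(3).tolist() for z in (.03,.09)])
E
```

```text
t 23.48 pos [ 0.5083 -0.0843  0.1996] yaw_y 0.4 tilt -1.0 shift cm [  8.76 -50.8   19.89] F [ 0.6  0.  -0.2] gap 91.2 gf 0.0 j6 -0.22
green bbox (378, 133, 150, 118) top disc [ 0.6701 -0.064   0.053 ] width mm 145.5
green bbox (259, 163, 52, 57) top disc [ 0.5069 -0.0829  0.053 ] width mm 51.3
(np.int32(377), np.int32(172)) [[0.603, -0.064, 0.03], [0.586, -0.056, 0.09]]
(np.int32(258), np.int32(189)) [[0.479, -0.083, 0.03], [0.484, -0.071, 0.09]]
```

Green cap is at (0.507, -0.083). The green bottle's near side is at about x = 0.60, so the 178 mm body would come too close along x. I'll turn the tool -90° so the fingers close along y.

>>> apply_moves(
  targets=[
    [[0, 0, 0, -10, 0], [0, 0, 0, -20, 0], [0, 0, 0, -30, 0], [0, 0, 0, -40, 0], [0, 0, 0, -50, 0]],
  ],
)

```text
t: 24.2
ee_pos: [0.5084, -0.0843, 0.1998]
tcp_rot: [0.001, 0.336, 0.942, 0.0]
ft_force: [-0.5, -1.1, 0.6]
finger_gap: 0.091
gripper_force: 0.0
```

>>> apply_moves(
  targets=[
    [[0, 0, 0, -10, 0], [0, 0, 0, -20, 0], [0, 0, 0, -30, 0], [0, 0, 0, -40, 0], [0, 0, 0, -40, 0]],
  ],
)

```text
t: 24.82
ee_pos: [0.5082, -0.0843, 0.1994]
tcp_rot: [0.001, -0.003, 1.0, -0.0]
ft_force: [-0.6, 0.1, -0.3]
finger_gap: 0.0912
gripper_force: 0.0
```

```bash
python3 - <<'E'
from h import *
go(.507,-.083,.014)
c=shot("wrist")
for k in blobs(c,"green",300):
    x,y,w,h=cv2.boundingRect(k); print((x,y,w,h),onz(c,x+w/2,y+h-w/2,.053).round(4))
E
```

```text
t 24.82 pos [ 0.5082 -0.0843  0.1994] yaw_y 90.3 tilt -1.0 shift cm [ 0.16  0.14 18.54] F [-0.6  0.1 -0.3] gap 91.2 gf 0.0 j6 -1.79
(261, 163, 52, 57) [ 0.5056 -0.0839  0.053 ]
(253, 292, 91, 43) [ 0.6089 -0.071   0.053 ]
```

>>> apply_moves(
  targets=[
    [[0.2, 0.1, 5, 0, 0], [0.2, 0.1, 10, 0, 0], [0.2, 0.1, 14, 0, 0], [0.2, 0.1, 17, 0, 0], [0.2, 0.1, 18.6, 0, 0]],
  ],
)

```text
t: 25.5
ee_pos: [0.5053, -0.0833, 0.011]
tcp_rot: [-0.0, -0.001, 1.0, 0.0]
ft_force: [-0.2, -0.2, 0.1]
finger_gap: 0.0913
gripper_force: 0.0
```

>>> apply_moves(
  targets=[
    [[0, 0, 0, 0, 0], [0, 0, 0, 0, 1], [0, 0, 0, 0, 1], [0, 0, 0, 0, 1], [0, 0, 0, 0, 1]],
  ],
  squeeze=12,
)

```text
t: 26.12
ee_pos: [0.5056, -0.0834, 0.0123]
tcp_rot: [0.0, -0.003, 1.0, -0.0]
ft_force: [0.0, 0.2, 0.2]
finger_gap: 0.0543
gripper_force: 0.1
```

>>> apply_moves(
  targets=[
    [[0, 0, 0, 0, 1], [0, 0, 0, 0, 1], [0, 0, 0, 0, 1], [0, 0, -1, 0, 1], [0, 0, -3, 0, 1]],
  ],
)

```text
t: 26.75
ee_pos: [0.5047, -0.0833, 0.0421]
tcp_rot: [-0.001, -0.003, 1.0, 0.0]
ft_force: [-0.1, 0.4, -0.3]
finger_gap: 0.0533
gripper_force: 12.0
```

>>> apply_moves(
  targets=[
    [[0, 0, -5.5, 0, 1], [0, 0, -11, 0, 1], [0, 0, -16.5, 0, 1], [0, 0, -22, 0, 1], [0, 0, -27.5, 0, 1]],
  ],
)

```text
t: 27.38
ee_pos: [0.5047, -0.0832, 0.3194]
tcp_rot: [0.0, -0.003, 1.0, -0.0]
ft_force: [0.3, -0.5, -0.0]
finger_gap: 0.0535
gripper_force: 12.0
```

```bash
python3 - <<'E'
from h import *
go(.675,-.062,.32)
E
```

```text
t 27.38 pos [ 0.5047 -0.0832  0.3194] yaw_y 90.3 tilt -1.0 shift cm [-17.04   2.02  -0.05] F [ 0.3 -0.5 -0. ] gap 53.5 gf 12.0 j6 -1.79
```

>>> apply_moves(
  targets=[
    [[-4.3, 0.5, 0, 0, 1], [-8.6, 1, 0, 0, 1], [-12.9, 1.5, 0, 0, 1], [-17, 2, 0, 0, 1], [-17, 2, 0, 0, 1]],
  ],
)

```text
t: 28.0
ee_pos: [0.6766, -0.0619, 0.3167]
tcp_rot: [-0.0, -0.003, 1.0, 0.0]
ft_force: [0.7, -0.3, 0.6]
finger_gap: 0.0534
gripper_force: 12.0
```

>>> apply_moves(
  targets=[
    [[0, 0, 0, 0, 1]],
  ],
)

```text
t: 28.12
ee_pos: [0.6745, -0.0624, 0.3169]
tcp_rot: [-0.0, -0.003, 1.0, 0.0]
ft_force: [0.2, -0.1, 0.5]
finger_gap: 0.053
gripper_force: 12.0
```

```bash
python3 - <<'E'
from h import *
c=neckfit("green",.155,"w13.png"); spout(c,240,330,100,212,.18)
f=c["frame"]; h=cv2.cvtColor(f,cv2.COLOR_RGB2HSV)
# dark hole and spout foot
w=h[100:212,240:330]; m=cv2.inRange(w,np.array((0,0,0)),np.array((180,90,75)))
n,l,st,ce=cv2.connectedComponentsWithStats(m)
for i in range(1,n):
    if st[i,4]>30: print("dark",st[i]+[240,100,0,0,0],onz(c,*(ce[i]+[240,100]),.183).round(4))
# bright-green ledge
m=cv2.inRange(h,np.array((45,110,110)),np.array((80,255,255)))
cs,_=cv2.findContours(m,cv2.RETR_EXTERNAL,cv2.CHAIN_APPROX_NONE)
for k in cs:
    if cv2.contourArea(k)>150: e=cv2.fitEllipse(k); print("ell",np.round(e[0],1),np.round(e[1],1),onz(c,*e[0],.155).round(4))
E
```

```text
t 28.12 pos [ 0.6745 -0.0624  0.3169] yaw_y 90.3 tilt -1.0 shift cm [67.38  6.64 31.75] F [ 0.2 -0.1  0.5] gap 53.0 gf 12.0 j6 -1.7
bbox (233, 204, 109, 57) if ledge: [ 0.6879 -0.0612  0.155 ] width 113.5
bbox (239, 127, 80, 62) if ledge: [ 0.6287 -0.0702  0.155 ] width 78.8
bbox (228, 292, 117, 29) if ledge: [ 0.7506 -0.0618  0.155 ] width 130.3
spout blob [262 141  38  38 858] z_tip ray [ 0.6358 -0.0679  0.18  ]
dark [272 153  18  19 270] [ 0.6387 -0.0683  0.183 ]
ell [333.6 306.4] [10.1 36.4] [ 0.8033 -0.0084  0.155 ]
ell [238.3 306.4] [10.1 37. ] [ 0.804  -0.1157  0.155 ]
ell [285.4 262.3] [51.1 87.7] [ 0.7504 -0.0631  0.155 ]
ell [280.5 157.8] [59.8 60.7] [ 0.6375 -0.0687  0.155 ]
```

The dark hole, at (0.639, -0.068), and the ledge ellipse, at (0.6375, -0.0687), agree on a green neck at (0.638, -0.0685). Moving over it and lowering.

>>> apply_moves(
  targets=[
    [[3.7, -0.6, 2.5, 0, 1], [3.7, -0.6, 5, 0, 1], [3.7, -0.6, 8, 0, 1], [3.7, -0.6, 10.5, 0, 1], [3.7, -0.6, 11.5, 0, 1]],
  ],
)

```text
t: 28.8
ee_pos: [0.637, -0.0686, 0.2011]
tcp_rot: [-0.001, -0.003, 1.0, 0.0]
ft_force: [1.0, 0.2, 0.6]
finger_gap: 0.0532
gripper_force: 12.0
```

>>> apply_moves(
  targets=[
    [[0, 0, 0.5, 0, 1], [0, 0, 1.2, 0, 1], [0, 0, 1.9, 0, 1], [0, 0, 2.6, 0, 1], [0, 0, 3.2, 0, 1]],
  ],
)

```text
t: 29.42
ee_pos: [0.6383, -0.0686, 0.1695]
tcp_rot: [-0.0, -0.003, 1.0, 0.0]
ft_force: [0.6, -0.9, 0.2]
finger_gap: 0.0535
gripper_force: 12.0
```

>>> apply_moves(
  targets=[
    [[0, 0, 0.2, 0, 1], [0, 0, 0.3, 0, 1], [0, 0, 0.3, 0, 1]],
  ],
)

```text
t: 29.8
ee_pos: [0.6384, -0.0686, 0.167]
tcp_rot: [0.0, -0.003, 1.0, -0.0]
ft_force: [-0.1, -0.2, -0.9]
finger_gap: 0.0535
gripper_force: 12.0
```

Seated to within about 3 mm with no contact force. Lower, release and retreat well away.

>>> apply_moves(
  targets=[
    [[0, 0, 0.1, 0, 1], [0, 0, 0.2, 0, 1], [0, 0, 0.2, 0, 0.2], [0, 0, 0.2, 0, 0.1], [0, 0, 0.2, 0, 0]],
  ],
)

```text
t: 30.42
ee_pos: [0.6383, -0.0686, 0.165]
tcp_rot: [0.0, -0.003, 1.0, 0.0]
ft_force: [0.0, -0.4, -0.3]
finger_gap: 0.0806
gripper_force: 0.0
```

>>> apply_moves(
  targets=[
    [[0, 0, 0, 0, 0], [0, 0, -3, 0, 0], [0, 0, -8, 0, 0], [0, 0, -12, 0, 0], [0, 0, -16.5, 0, 0]],
  ],
)

```text
t: 31.05
ee_pos: [0.638, -0.0686, 0.3312]
tcp_rot: [-0.0, -0.003, 1.0, 0.0]
ft_force: [-0.1, -0.8, -0.1]
finger_gap: 0.0912
gripper_force: 0.0
```

>>> apply_moves(
  targets=[
    [[4, 5, 0, 0, 0], [8, 10, 0, 0, 0], [11, 15, 0, 0, 0], [14, 20, 0, 0, 0], [16, 25, 0, 0, 0]],
  ],
)

```text
t: 31.68
ee_pos: [0.4754, 0.1818, 0.3303]
tcp_rot: [0.0, -0.003, 1.0, 0.0]
ft_force: [1.5, 0.6, 0.2]
finger_gap: 0.0912
gripper_force: 0.0
```

>>> apply_moves(
  targets=[
    [[2, 5, 0, 0, 0], [2, 10, 0, 0, 0], [2, 15, 0, 0, 0], [2, 18, 0, 0, 0], [2, 18, 0, 0, 0]],
  ],
)

```text
t: 32.3
ee_pos: [0.4554, 0.3618, 0.3297]
tcp_rot: [-0.0, -0.004, 1.0, -0.0]
ft_force: [0.3, 0.2, -0.3]
finger_gap: 0.091
gripper_force: 0.0
```

```bash
python3 - <<'E'
from h import *
go(0,0,0)
s=shot("side"); c=shot("top")
a=cv2.resize(s["frame"][90:340,220:420],(440,550),interpolation=cv2.INTER_CUBIC); b=cv2.resize(c["frame"][100:310,150:470],(360,236)); b=np.vstack([b,np.zeros((550-236,360,3),np.uint8)])
cv2.imwrite("pics/fin.png",cv2.cvtColor(np.hstack([a,b]),cv2.COLOR_RGB2BGR))
for n,p,h in [("pink",(.6505,.2455,.14),.044),("yellow",(.648,-.2115,.14),.044),("blue",(.6365,.064,.155),.05),("green",(.638,-.0685,.155),.05)]:
    p=np.array(p); print(n,"exp captop centre side",proj(s,p+[0,0,h]).round(1),"top",proj(c,p+[0,0,h]).round(1),"side bbox",[cv2.boundingRect(k) for k in blobs(s,n,150)][:3])
E
```

```text
t 32.3 pos [0.4554 0.3618 0.3297] yaw_y 90.5 tilt -1.0 shift cm [ 45.82 -35.81  32.98] F [ 0.3  0.2 -0.3] gap 91.0 gf 0.0 j6 -0.95
pink exp captop centre side [316.7 114.3] top [161.9 125.8] side bbox [(305, 112, 21, 68)]
yellow exp captop centre side [391.4 229.3] top [406.3 128.2] side bbox [(382, 224, 21, 14)]
blue exp captop centre side [336.5 145.6] top [258.2 130.2] side bbox [(321, 140, 28, 84), (233, 330, 37, 30)]
green exp captop centre side [359.2 178.9] top [330.9 129.7] side bbox [(342, 172, 31, 89), (503, 332, 57, 56)]
```

View pics/fin.png

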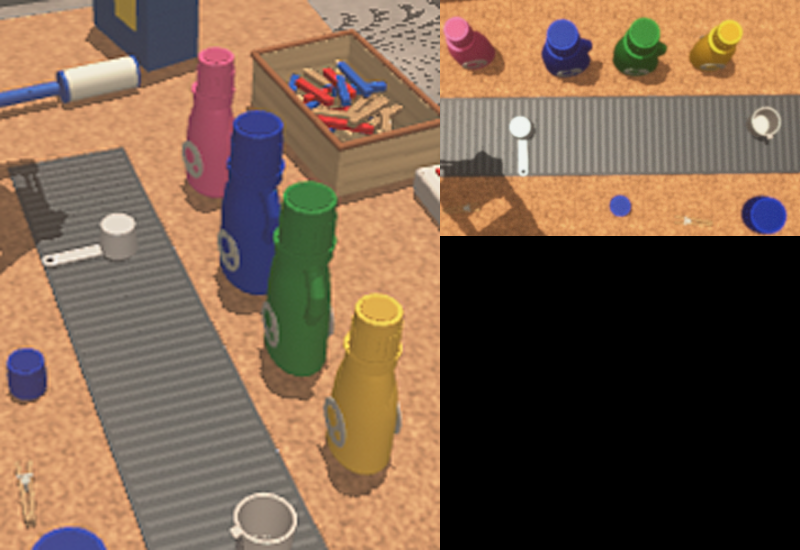

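The final view shows all four caps seated upright on their own bottles. Cap-top pixels fall within about 2 px of where a fully home cap should be. The beaker and scoop have not moved. Handing in.

```bash
python3 -c "
from bench import arm
print(arm.close_job())"
```

```text
the job is handed in; nothing more can be done
None
```

All four caps are on the bottles of their own colour and released; the final side and top views show them fully home, the bottles standing and the beaker and scoop on the mat, and I handed the job in at about 32 s without a verdict being returned.

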